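Bring down the double-lidded tea tin and draw off its outer lid

ROBOT

A 7-joint arm with a two-finger parallel gripper is mounted at the origin on the work surface. World frame = base frame: x ahead of the robot, y to its left, z up, the work surface at z = 0. Lengths are in m, angles in rad, forces in N, time in s.
With the tool pointing down it reaches from about 0.4 to 0.85 m from the base axis. Payload 4.5 kg.
Tool frame: the origin (TCP) lies at the very end of the fingers, on their centre line; the grasp point (between the pads) lies 19 mm behind it; z points along the fingers, y is the line along which they close (so a half turn about z gives the same grasp; the last joint's range is limited). The gripper opens to 88 mm and grips with 3 to 60 N. Pads are 18 mm wide; open, the fingers measure 123 mm over their backs; the gripper's body (75 mm by 187 mm) begins 45 mm behind the grasp point.
Start: joints at [-1.26, 0.689, -0.195, 1.565, 0.157, 0.902, -0.215], TCP at [0.171, 0.601, 0.239] pointing down, gripper open.
Joint ranges: [-3.01, 3.01], [-0.46, 2.08], [-1.47, 1.51], [0.13, 2.56], [-1, 4.14], [0.04, 2.09], [-2.66, 2.66]. Speed limits (rad/s): [2.57, 2.57, 3.14, 3.14, 3.14, 3.14, 3.14].

INTERFACE

Orientations are given as a unit quaternion [x, y, z, w].
In Python, from plant import r, optics gives the robot as it stands.
- The arm moves only by the tool servo_tool, never from a script. Its arguments are lists of equal length, an entry for each row: "translation": the shift along the tool's x, y, z in m, a list of three; "turn": the turn, a rotation vector about the tool's x, y, z in rad, a list of three. In form: {"translation": [[dx, dy, dz], ...], "turn": [[rx, ry, rz], ...]}. A call has 1 to 10 rows; each row shifts and turns the commanded pose from where the row before left it, along the tool's axes as they then stand; what a row does not reach is not made up. A row lasts 1/8 s, in which the tool goes at most 62.5 mm and 10.7 degrees, less where a joint would pass 70% of its speed; a pose out of reach is approached as far as the arm can. A call is refused whole if a number of a shift passes 0.0625 or a number of a turn 0.188, either way. A call with a gripper value outside its range is refused whole. "grip" is the opening, from 0 (shut) to 1 (fully open), set as the call begins (left out, the last holds). The fingers move at their own pace and stop on an object; "grip_force" is the grip in N (left out, the last holds). Time passes only in rows, so rows that do not move let the fingers close. It gives the time, the measured TCP pose, the force, the opening and the grip force at its end, in the units of the state.
- r.get_state(): the state, without advancing time (a new reading comes with each control period).
- optics.snapshot(name): name is "side" or "top"; returns a dict with "img" (480x640x3 uint8, red, green, blue), "z_map" (480x640 float32, m along the optical axis (not along the pixel's ray), 0 where there is no reading), "mtx" (3x3 intrinsics, pixels), "k1" (the pictures are not rectified: a ray, as slopes to the right and down, at radius r is drawn at 1 + k1 r^2 times it, then the intrinsics apply), "R" (3x3) and "t" (3): a world point X has camera coordinates R X + t. Camera axes: x right, y down, z forward; pixel columns grow to the right and rows downward; lengths in m; the calibration is good to about 2 mm. A picture is of the moment at which its call begins.
- r.finish_job(): hands the job in; it is judged then, once.
The state is a dict: "clock": time; "q": joint angles; "qd": joint speeds; "joint_torque": joint torques, N m; "tool_pos": TCP position; "eef_rot": TCP orientation; "contact_force": force on the tool from outside, world axes, zero at the start; "moment": the same for the moment, N m; "opening": opening from 0.0 (shut) to 1.0 (fully open); "finger_force": force on a finger pad.
Only numpy, scipy, OpenCV 4.12 (cv2) and the standard library are available. Lean on these libraries where they do the work, as an engineer would, in place of code of your own. Each camera call takes 0.05 s, during which the arm holds its last target. There are 200 camera calls.

TASK

Bring the double-lidded tea tin down from the riser, keeping it upright with both its lids on, stand it gently on the round cork coaster on the serving tray and let go of it. Then draw the outer lid alone straight up off the tin, leaving the tin standing on the coaster and the inner lid seated in its neck, undisturbed and untouched, and finish while still holding the outer lid in the gripper about 5 cm clear above the inner lid's knob. Leave the biscuit jar, the teapot and the cup where they are.

Things in the scene. Friction and masses are not known exactly. Their poses are not given: they have to be found in the camera images.
- tin: tea tin: round steel canister with a white paper band, 66 mm wide, 0.2-0.3 kg, loose. Origin: centre of the underside, z up. Its straight wall ends in a flat shoulder 88 mm up; a neck (52 mm outside, 47 inside) rises on to 98 mm. With both lids on it is 114 mm tall. Carry it by its own wall just below the shoulder, e.g. 82 mm up (deeper, the lid's top may meet the gripper's body).
- outer_lid: outer lid: plain flat-topped steel cap, no knob, 59 mm wide (a little narrower than the tin), 26 mm tall, wall 2 mm, 55 g, loose. Origin: centre of its lower edge, z up to its top. It rests on the tin's shoulder, loosely over the neck (1.5 mm play, no thread or catch), and clears the inner lid's knob after 21 mm straight up. To take it alone keep the fingertips above the shoulder.
- inner_lid: inner lid: steel disc 50 mm wide, 3 mm thick, lying on the neck's rim; a plug 44 mm wide reaches 7 mm into the neck; small round knob 14 mm wide on top; 35 g, held by gravity only. Origin: centre of the disc's underside, 98 mm above the tin's underside when seated; z up; knob's top 11 mm above the origin. Hidden inside the outer lid at the start.
- riser: the counter riser: a fixed dark wood board 140 x 300 mm on four brass feet, its top 100 mm above the counter. Origin on the counter under its centre, x across the short side, y along the long side. The tin stands on it near one end and the biscuit jar near the other (either may be at either end).
- tray: the serving tray: fixed, wood, 276 x 316 mm outside, floor 10 mm above the counter, rim 20 mm high. Origin on the counter under its centre, y along the long side. The coaster lies at its -y end, the teapot and the cup at its +y end.
- coaster (a point): centre of the top face of the round cork coaster, 110 mm in diameter, fixed in the tray, its top 15 mm above the counter; z up
- jar: bystander: round glass biscuit jar with a domed steel lid and ball knob, 82 mm in diameter, 90 mm tall, on the riser about 140 mm from the tin, centre to centre. Origin at the centre of its underside.
- teapot: bystander: round-bellied steel teapot, body 92 mm in diameter, 104 mm tall to its knob, with spout and handle (155 mm over both), on the tray about 165 mm from the coaster's centre. Origin at the centre of its underside, spout towards its +x.
- cup: bystander: white cup without handle, 68 mm in diameter, 55 mm tall, on the tray beside the teapot. Origin at the centre of its underside.
There are look-alikes about, which are no part of the job. Leave any blue or red look-alike of the tin alone.

How it is judged:
On the way:
1. the tin stands upright on the coaster with both lids seated, let go of (horizontal distance between tin and coaster below 0.022 m and z of tin in the frame of coaster between -0.003 and 0.003 m and angle between tin's own z axis and vertical below 0.05 rad and linear speed of tin below 0.02 m/s and z of inner_lid in the frame of tin between 0.096 and 0.101 m and angle between the z axis of inner_lid and the z axis of tin, either way round below 0.06 rad and z of outer_lid in the frame of tin below 0.091 m and contact force between the fingers and tin below 0.2 N and contact force between the fingers and outer_lid below 0.2 N), for 0.2 s.
At the end, for the whole second after the job is handed in: Tin at rest on the coaster, centre within 22 mm, upright (0.05 rad), not touched; inner lid seated in its neck (96-101 mm up, 0.06 rad); outer lid held still by the fingers alone, about level, within 80 mm of the tin's axis, lower edge 30 mm or more above the knob (139 mm above the coaster) (horizontal distance between tin and coaster below 0.022 m and z of tin in the frame of coaster between -0.003 and 0.003 m and angle between tin's own z axis and vertical below 0.05 rad and linear speed of each of tin, inner_lid below 0.02 m/s and z of inner_lid in the frame of tin between 0.096 and 0.101 m and angle between the z axis of inner_lid and the z axis of tin, either way round below 0.06 rad and contact force between the fingers and tin below 0.2 N and contact force between the fingers and outer_lid above 1 N and z of outer_lid in the frame of coaster above 0.139 m and horizontal distance between outer_lid and tin below 0.08 m and angle between outer_lid's own z axis and vertical below 0.25 rad and linear speed of outer_lid below 0.03 m/s and contact force between outer_lid and tin below 0.05 N and contact force between outer_lid and inner_lid below 0.05 N and contact force between outer_lid and jar below 0.05 N and contact force between outer_lid and teapot below 0.05 N); the arm keeps its last pose, push and grip.
It fails at once if the inner lid is lifted off its seat or tipped, or the fingers touch it (z of inner_lid in the frame of tin above 0.103 m or angle between the z axis of inner_lid and the z axis of tin, either way round above 0.15 rad or contact force between the fingers and inner_lid above 0.3 N).
It fails at once if the tin is tipped more than about 25 degrees (angle between tin's own z axis and vertical above 0.45 rad).
It fails at once if the tin is dropped onto the tray (from over about 2 cm) or rammed onto it (over 60 N) (contact force between tin and tray above 60 N or (z of tin in the frame of coaster below 0.03 m and linear speed of tin above 0.6 m/s and contact force between the fingers and tin below 0.2 N)).
It fails at once if the outer lid comes off before the tin stands on the tray (z of outer_lid in the frame of tin above 0.1 m and not (horizontal distance between tin and coaster below 0.06 m)).
It fails at once if the jar, the teapot or the cup is knocked over or shifted by more than 30 mm (distance of any of jar, teapot, cup from where it was at the start of the episode above 0.03 m or angle between any of jar, teapot, cup's own z axis and vertical above 0.3 rad).
It also fails if it takes over 48 s, if anything falls off the work surface, if the arm or the gripper's body presses on something with over 40 N, if the wrist force passes 120 N, or if a joint passes its speed limit or range.

## Working session

There is one attempt and no reset: what is moved stays moved. The work goes in short steps, Python scripts to look and compute and a tool call to move; the robot and the scene stay as the last step left them, time stands still between calls to the robot, and variables do not carry over. Pictures are saved under pics/ and viewed, at most 10 in all, crops included, and the job is handed in when it is done.

Besides the shell and the picture viewer there is one more tool, called after "Emit:" by a JSON object that holds its "fn" and its "kwargs". servo_tool: Moves the arm, as the interface text tells. Its arguments: {"type":"object","properties":{"translation":{"type":"array"},"turn":{"type":"array"},"grip":{"type":"number"},"grip_force":{"type":"number"}},"required":["translation","turn"]}

```bash
mkdir -p pics; cat > h.py <<'E'
import numpy as np, cv2
from plant import r, optics
def pts(s):
    """world point of every pixel from the depth map"""
    K,k1=s["mtx"],s["k1"]; v,u=np.mgrid[:480,:640].astype(float)
    xy=cv2.undistortPoints(np.stack([u.ravel(),v.ravel()],1)[:,None],np.array(K,float),np.array([k1,0,0,0,0.])).reshape(480,640,2)
    z=s["z_map"]; P=np.dstack([xy[...,0]*z,xy[...,1]*z,z])
    W=(P-s["t"])@np.array(s["R"]); W[z==0]=np.nan
    return W
E
python3 - <<'E'
from h import *
ims=[]
for n in("top","side"):
    s=optics.snapshot(n); np.savez(n,**s); cv2.imwrite(f"pics/{n}.png",s["img"][...,::-1])
    print(n,s["k1"],(-np.array(s["R"]).T@s["t"]).round(3))
print(r.get_state())
E
```

```text
top -0.03778461957897231 [0.33  0.017 1.156]
side -0.017478382531637866 [ 0.459 -0.685  0.813]
{'clock': 0.1, 'q': array([-1.26020512,  0.68986615, -0.19449595,  1.56620516,  0.15731342,
        0.90251148, -0.21509715]), 'qd': array([ 1.04233677e-04, -3.56581796e-03, -5.48253161e-05, -1.14110936e-03,
       -5.96302460e-05, -2.25499759e-04, -1.16046502e-03]), 'joint_torque': array([-2.39164729e-03, -5.28506434e+01, -1.27136964e+00, -1.53834808e+01,
       -5.26138244e-02,  2.02340474e-03,  3.59246201e-05]), 'tool_pos': array([0.17070184, 0.60066517, 0.23802012]), 'eef_rot': array([ 1.37922218e-01,  9.90442740e-01, -7.99181591e-04, -3.74584727e-05]), 'contact_force': array([ 1.13602195e-03, -3.84123155e-01, -1.26113555e+00]), 'moment': array([ 0.01959823, -0.00366183,  0.04278354]), 'finger_force': 0.0, 'opening': 1.0017351505678223}
```

View pics/top.png

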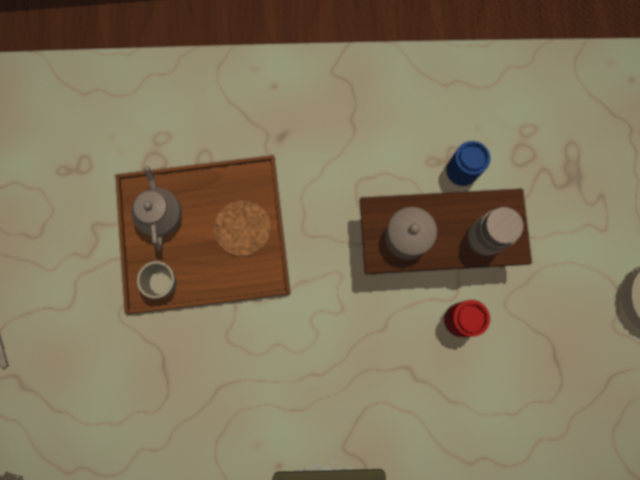

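View pics/side.png

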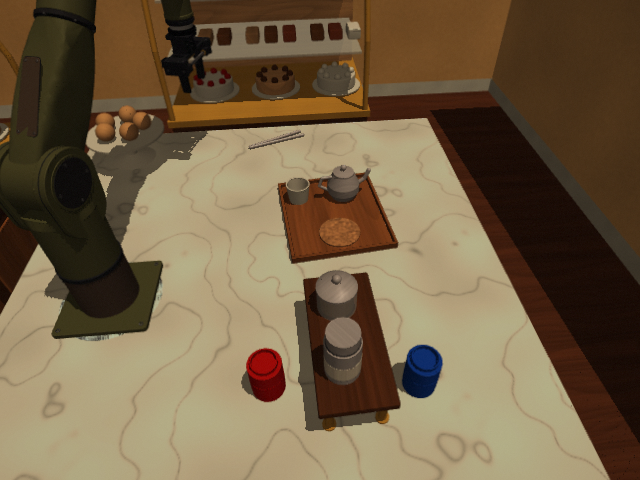

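The top view shows the tin's lid near (502,224), the jar near (411,230) and the coaster near (242,228). The teapot is near (152,212), the cup near (156,281), and the blue and red tins near (469,163) and (469,318). The side view shows the tin's lid near (343,335) and the coaster near (339,232). Next I'll measure positions.

```bash
python3 - <<'E'
from h import *
for n in("top","side"):
    s=dict(np.load(n+".npz")); W=pts(s); Z=W[...,2]; hsv=cv2.cvtColor(s["img"],cv2.COLOR_RGB2HSV)
    def circ(name,m):
        c=max(cv2.findContours(m.astype(np.uint8),0,1)[0],key=cv2.contourArea)
        cm=cv2.drawContours(np.zeros(m.shape,np.uint8),[c],0,1,-1)>0; cm&=m
        p=W[cm]; (x,y),rad=cv2.minEnclosingCircle(p[:,:2].astype(np.float32))
        print(n,name,"enc",round(x,4),round(y,4),"r",round(rad,4),"mean",p.mean(0).round(4),"medz",np.median(p[:,2]).round(4),len(p))
    x0,y0,x1,y1=(465,195,530,265) if n=="top" else (315,305,370,395)
    box=np.zeros(Z.shape,bool); box[y0:y1,x0:x1]=1
    circ("tinlid",box&(Z>.206)&(Z<.222))
    for lo,hi in((.105,.18),(.18,.192)):
        p=W[box&(Z>lo)&(Z<hi)]; print("  band",lo,p.mean(0).round(4),p.min(0).round(3),p.max(0).round(3))
    print(" max z in tin box",np.nanmax(Z[box]))
    x0,y0,x1,y1=(205,190,280,265) if n=="top" else (310,210,370,252)
    box[:]=0; box[y0:y1,x0:x1]=1
    circ("coasterZ",box&(Z>.0128)&(Z<.018))
    circ("coasterHSV",box&(hsv[...,2]>110)&(hsv[...,0]<25))
    x0,y0,x1,y1=(350,185,450,280) if n=="top" else (300,265,365,325)
    box[:]=0; box[y0:y1,x0:x1]=1
    circ("jar",box&(Z>.14)&(Z<.21))
    if n=="top":
        box[:]=0; box[150:250,125:190]=1; circ("pot",box&(Z>.03)); 
        box[:]=0; box[255:310,130:180]=1; circ("cup",box&(Z>.035))
        for nm,b in(("blue",(440,135,495,190)),("red",(440,295,495,345))):
            box[:]=0; box[b[1]:b[3],b[0]:b[2]]=1; circ(nm,box&(Z>.06))
        # riser orientation
        box[:]=0; box[180:285,350:540]=1
        c=max(cv2.findContours((box&(Z>.09)).astype(np.uint8),0,1)[0],key=cv2.contourArea)[:,0]
        p=W[c[:,1],c[:,0],:2]; print("riser",cv2.minAreaRect(p.astype(np.float32)))
print(r.get_state()["tool_pos"])
E
```

```text
top tinlid enc 0.5115 -0.2896 r 0.0297 mean [ 0.5107 -0.2888  0.2148] medz 0.2149 1046
  band 0.105 [ 0.5014 -0.2734  0.1401] [ 0.463 -0.365  0.105] [ 0.588 -0.256  0.18 ]
  band 0.18 [ 0.501  -0.2724  0.1879] [ 0.479 -0.312  0.18 ] [ 0.542 -0.256  0.192]
 max z in tin box 0.22153750908622807
top coasterZ enc 0.5581 0.149 r 0.065 mean [0.5561 0.1547 0.0154] medz 0.0154 1919
top coasterHSV enc 0.5789 0.1585 r 0.0798 mean [nan nan nan] medz nan 3239
top jar enc 0.5167 -0.1495 r 0.0417 mean [ 0.5139 -0.1467  0.1691] medz 0.1696 1875
top pot enc 0.5874 0.3156 r 0.0768 mean [0.5782 0.3056 0.079 ] medz 0.0818 2175
top cup enc 0.4541 0.308 r 0.0345 mean [0.457  0.314  0.0568] medz 0.0607 546
top blue enc 0.6641 -0.2808 r 0.0343 mean [ 0.6608 -0.2783  0.0878] medz 0.0888 1129
top red enc 0.3707 -0.2594 r 0.0338 mean [ 0.3697 -0.2562  0.0888] medz 0.0892 1207
riser ((0.5277910232543945, -0.22038614749908447), (0.1413278728723526, 0.30049198865890503), 1.9382127523422241)
side tinlid enc 0.5119 -0.289 r 0.03 mean [ 0.5113 -0.2914  0.213 ] medz 0.2133 973
  band 0.105 [ 0.5098 -0.2689  0.1381] [ 0.477 -0.324  0.105] [ 0.554 -0.155  0.18 ]
  band 0.18 [ 0.5087 -0.3099  0.1867] [ 0.479 -0.323  0.18 ] [ 0.544 -0.276  0.192]
 max z in tin box 0.21657070759956884
side coasterZ enc 0.5551 0.1576 r 0.0571 mean [0.5566 0.1541 0.0147] medz 0.0146 790
side coasterHSV enc 0.5747 0.1697 r 0.0866 mean [nan nan nan] medz nan 1130
side jar enc 0.5156 -0.1489 r 0.0422 mean [ 0.5149 -0.1609  0.165 ] medz 0.1669 1320
[0.17070184 0.60066517 0.23802012]
```

Emit:
{"fn": "servo_tool", "kwargs": {"translation": [[0,0,-0.01],[0,0,-0.01],[0,0,-0.01],[0,0,-0.01],[0,0,-0.01],[0,0,-0.01],[0,0,-0.01],[0,0,0]], "turn": [[0,0,0.1848],[0,0,0.1848],[0,0,0.1848],[0,0,0.1848],[0,0,0.1848],[0,0,0.1848],[0,0,0.1848],[0,0,0]], "grip": 1}}

```text
clock: 1.1
tool_pos: [0.1707, 0.6014, 0.309]
eef_rot: [0.706, 0.708, 0.0, 0.0]
contact_force: [-0.0, 0.0, 0.5]
opening: 0.999
finger_force: 0.0
```

Emit:
{"fn": "servo_tool", "kwargs": {"translation": [[-0.02,0.02,0],[-0.04,0.04,0],[-0.04,0.04,0],[-0.04,0.04,0],[-0.04,0.04,0],[-0.04,0.04,0],[-0.04,0.04,0],[-0.04,0.04,0],[-0.05,0.03,0],[-0.05,0.01,0]], "turn": [[0,0,0],[0,0,0],[0,0,0],[0,0,0],[0,0,0],[0,0,0],[0,0,0],[0,0,0],[0,0,0],[0,0,0]]}}

```text
clock: 2.35
tool_pos: [0.5123, 0.199, 0.3079]
eef_rot: [0.706, 0.708, -0.0, 0.0]
contact_force: [-0.6, -0.5, 0.2]
opening: 0.998
finger_force: 0.0
```

Emit:
{"fn": "servo_tool", "kwargs": {"translation": [[-0.05,0,0],[-0.05,0,0],[-0.05,0,0],[-0.05,0,0],[-0.05,0,0],[-0.05,0,0],[-0.05,0,0],[-0.05,0,0],[-0.04,0,0],[-0.02,0,0]], "turn": [[0,0,0],[0,0,0],[0,0,0],[0,0,0],[0,0,0],[0,0,0],[0,0,0],[0,0,0],[0,0,0],[0,0,0]]}}

```text
clock: 3.6
tool_pos: [0.5102, -0.2609, 0.308]
eef_rot: [0.707, 0.707, -0.001, -0.0]
contact_force: [0.5, 0.4, -0.1]
opening: 0.998
finger_force: 0.0
```

```bash
python3 -c "
from h import *
s=r.get_state();print(s['clock'],s['q'].round(2),s['tool_pos'].round(4),s['eef_rot'].round(4))"
```

```text
3.6 [ 0.29  0.54  0.18  1.65 -0.11  0.96  0.5 ] [ 0.5102 -0.2609  0.308 ] [ 7.070e-01  7.072e-01 -5.000e-04 -4.000e-04]
```

Emit:
{"fn": "servo_tool", "kwargs": {"translation": [[-0.014,0.001,0.02],[-0.014,0,0.02],[0,0,0.02],[0,0,0],[0,0,0]], "turn": [[0,0,0],[0,0,0],[0,0,0],[0,0,0],[0,0,0]]}}

```text
clock: 4.22
tool_pos: [0.5128, -0.2859, 0.2492]
eef_rot: [0.706, 0.708, 0.0, 0.0]
contact_force: [-0.3, -0.3, 0.9]
opening: 0.998
finger_force: 0.0
```

```bash
python3 - <<'E'
from h import *
print(r.get_state()['tool_pos'].round(4))
s=optics.snapshot("side"); cv2.imwrite("pics/s2.png",cv2.resize(s["img"][180:420,220:480,::-1],None,fx=2.3,fy=2.3))
E
```

```text
[ 0.5128 -0.2859  0.2492]
```

View pics/s2.png

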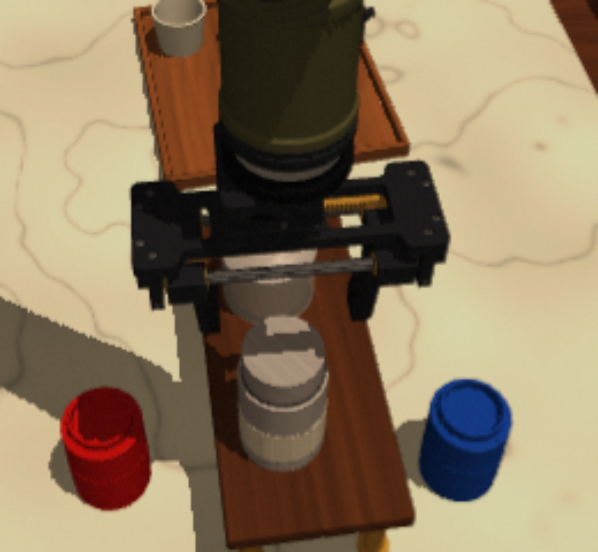

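The crop shows the open fingers at (208,310) and (360,300), either side of the tin's lid at (285,350). Next I descend.

Emit:
{"fn": "servo_tool", "kwargs": {"translation": [[-0.0034,-0.001,0.012],[0,0,0.015],[0,0,0.015],[0,0,0.015],[0,0,0.015],[0,0,0.01],[0,0,0.004],[0,0,0],[0,0,0]], "turn": [[0,0,0],[0,0,0],[0,0,0],[0,0,0],[0,0,0],[0,0,0],[0,0,0],[0,0,0],[0,0,0]]}}

```text
clock: 5.4
tool_pos: [0.5115, -0.2902, 0.1632]
eef_rot: [0.707, 0.707, 0.0, 0.0]
contact_force: [0.2, -0.6, 0.1]
opening: 1.004
finger_force: 0.0
```

Emit:
{"fn": "servo_tool", "kwargs": {"translation": [[0,0,0],[0,0,0],[0,0,0],[0,0,0],[0,0,0],[0,0,0],[0,0,0],[0,0,0]], "turn": [[0,0,0],[0,0,0],[0,0,0],[0,0,0],[0,0,0],[0,0,0],[0,0,0],[0,0,0]], "grip": 0.6, "grip_force": 20}}

```text
clock: 6.4
tool_pos: [0.5116, -0.2901, 0.1629]
eef_rot: [0.707, 0.707, 0.0, 0.0]
contact_force: [2.6, 0.5, 2.8]
opening: 0.744
finger_force: 20.0
```

Emit:
{"fn": "servo_tool", "kwargs": {"translation": [[0,0,-0.004],[0,0,-0.01],[0,0,-0.015],[0,0,-0.02],[0,0,-0.02],[0,0,-0.02],[0,0,-0.02],[0,0,-0.015],[0,0,-0.01],[0,0,-0.004]], "turn": [[0,0,0],[0,0,0],[0,0,0],[0,0,0],[0,0,0],[0,0,0],[0,0,0],[0,0,0],[0,0,0],[0,0,0]]}}

```text
clock: 7.65
tool_pos: [0.5112, -0.29, 0.3012]
eef_rot: [0.707, 0.707, 0.0, 0.0]
contact_force: [0.3, 0.1, -3.5]
opening: 0.743
finger_force: 20.0
```

Emit:
{"fn": "servo_tool", "kwargs": {"translation": [[0.005,0,0],[0.012,0.002,0],[0.02,0.002,0],[0.026,0.003,0],[0.03,0.003,0],[0.03,0.003,0],[0.03,0.003,0],[0.03,0.003,0],[0.03,0.003,0],[0.03,0.003,0]], "turn": [[0,0,0],[0,0,0],[0,0,0],[0,0,0],[0,0,0],[0,0,0],[0,0,0],[0,0,0],[0,0,0],[0,0,0]]}}

```text
clock: 8.9
tool_pos: [0.5356, -0.0441, 0.3005]
eef_rot: [0.706, 0.708, 0.0, -0.001]
contact_force: [0.1, -0.8, -3.1]
opening: 0.743
finger_force: 20.0
```

Emit:
{"fn": "servo_tool", "kwargs": {"translation": [[0.03,0.003,0],[0.03,0.003,0],[0.03,0.003,0],[0.03,0.003,0],[0.03,0.003,0],[0.022,0.002,0],[0.016,0.002,0],[0.01,0.001,0],[0.003,0,0],[0,0,0]], "turn": [[0,0,0],[0,0,0],[0,0,0],[0,0,0],[0,0,0],[0,0,0],[0,0,0],[0,0,0],[0,0,0],[0,0,0]]}}

```text
clock: 10.15
tool_pos: [0.556, 0.1532, 0.3007]
eef_rot: [0.707, 0.707, -0.0, 0.0]
contact_force: [0.1, 0.2, -3.6]
opening: 0.744
finger_force: 20.0
```

Emit:
{"fn": "servo_tool", "kwargs": {"translation": [[0.001,0,0.008],[0,0,0.02],[0,0,0.03],[0,0,0.035],[0,0,0.035],[0,0,0.03],[0,0,0.02],[0,0,0.013],[0,0,0.006],[0,0,0.002]], "turn": [[0,0,0],[0,0,0],[0,0,0],[0,0,0],[0,0,0],[0,0,0],[0,0,0],[0,0,0],[0,0,0],[0,0,0]]}}

```text
clock: 11.4
tool_pos: [0.5563, 0.155, 0.1018]
eef_rot: [0.707, 0.707, 0.0, 0.0]
contact_force: [0.3, 0.4, -4.1]
opening: 0.745
finger_force: 20.0
```

Emit:
{"fn": "servo_tool", "kwargs": {"translation": [[0,0,0.006],[0,0,0.005],[0,0,0.003],[0,0,0.002],[0,0,0.001],[0,0,0],[0,0,0]], "turn": [[0,0,0],[0,0,0],[0,0,0],[0,0,0],[0,0,0],[0,0,0],[0,0,0]]}}

```text
clock: 12.28
tool_pos: [0.556, 0.155, 0.0848]
eef_rot: [0.707, 0.707, 0.0, 0.0]
contact_force: [0.1, 0.5, -3.6]
opening: 0.746
finger_force: 20.0
```

Emit:
{"fn": "servo_tool", "kwargs": {"translation": [[0,0,0.002],[0,0,0.002],[0,0,0.001],[0,0,0.001],[0,0,0.001],[0,0,0],[0,0,0]], "turn": [[0,0,0],[0,0,0],[0,0,0],[0,0,0],[0,0,0],[0,0,0],[0,0,0]]}}

```text
clock: 13.15
tool_pos: [0.556, 0.155, 0.0779]
eef_rot: [0.707, 0.707, 0.0, -0.0]
contact_force: [-0.5, 0.6, -0.2]
opening: 0.744
finger_force: 20.0
```

Emit:
{"fn": "servo_tool", "kwargs": {"translation": [[0,0,0.0005],[0,0,0],[0,0,0]], "turn": [[0,0,0],[0,0,0],[0,0,0]]}}

```text
clock: 13.52
tool_pos: [0.556, 0.155, 0.0779]
eef_rot: [0.707, 0.707, 0.0, 0.0]
contact_force: [-1.5, -0.7, 5.7]
opening: 0.746
finger_force: 20.0
```

Emit:
{"fn": "servo_tool", "kwargs": {"translation": [[0,0,0],[0,0,0],[0,0,0],[0,0,0],[0,0,0],[0,0,0],[0,0,0],[0,0,0]], "turn": [[0,0,0],[0,0,0],[0,0,0],[0,0,0],[0,0,0],[0,0,0],[0,0,0],[0,0,0]], "grip": 1}}

```text
clock: 14.52
tool_pos: [0.556, 0.155, 0.0772]
eef_rot: [0.707, 0.707, 0.0, -0.0]
contact_force: [0.3, -0.4, -0.2]
opening: 0.999
finger_force: 0.0
```

Emit:
{"fn": "servo_tool", "kwargs": {"translation": [[0,0,-0.01],[0,0,-0.02],[0,0,-0.03],[0,0,-0.03],[0,0,-0.03],[0,0,-0.03],[0,0,-0.01],[0,0,0],[0,0,0]], "turn": [[0,0,0],[0,0,0],[0,0,0],[0,0,0],[0,0,0],[0,0,0],[0,0,0],[0,0,0],[0,0,0]]}}

```text
clock: 15.65
tool_pos: [0.5552, 0.1549, 0.2361]
eef_rot: [0.707, 0.707, -0.001, -0.001]
contact_force: [-1.1, 0.1, -0.3]
opening: 0.999
finger_force: 0.0
```

```bash
python3 - <<'E'
from h import *
print(r.get_state()['tool_pos'].round(4))
s=optics.snapshot("side"); W=pts(s); X,Y,Z=np.moveaxis(W,2,0)
cv2.imwrite("pics/s3.png",cv2.resize(s["img"][100:300,230:450,::-1],None,fx=2.7,fy=2.7))
near=np.hypot(X-.556,Y-.155)<.045
m=near&(Z>.12)&(Z<.14); p=W[m]; print("lid top",p.mean(0).round(4),cv2.minEnclosingCircle(p[:,:2].astype(np.float32)),len(p))
for n in("top",):
    s=optics.snapshot(n); W=pts(s); X,Y,Z=np.moveaxis(W,2,0); near=np.hypot(X-.556,Y-.155)<.045
    p=W[near&(Z>.12)&(Z<.14)]; print(len(p), p.mean(0) if len(p) else '')
E
```

```text
[0.5552 0.1549 0.2361]
lid top [0.5549 0.1514 0.1279] ((0.5552563667297363, 0.15521375834941864), 0.030912816524505615) 330
338 [0.55778704 0.13824071 0.1293208 ]
```

View pics/s3.png

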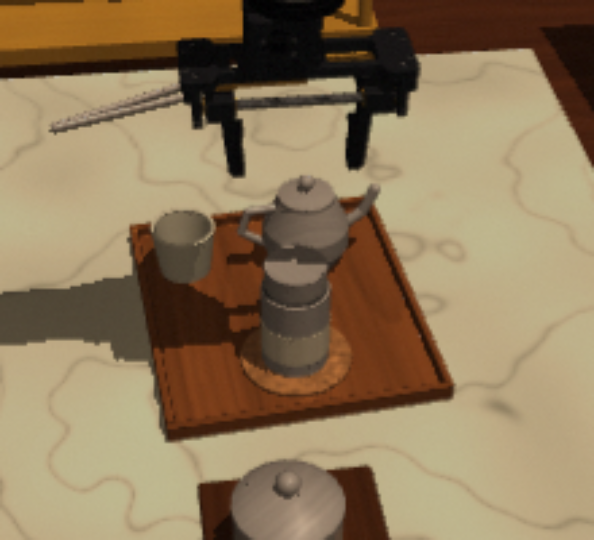

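The crop shows the tin upright on the coaster at (295,310), both lids on and the fingers clear. Next I descend to the outer lid.

Emit:
{"fn": "servo_tool", "kwargs": {"translation": [[0,0,0.01],[0,0,0.02],[0,0,0.025],[0,0,0.025],[0,0,0.02],[0,0,0.015],[0,0,0.008],[0,0,0.003],[0,0,0],[0,0,0]], "turn": [[0,0,0],[0,0,0],[0,0,0],[0,0,0],[0,0,0],[0,0,0],[0,0,0],[0,0,0],[0,0,0],[0,0,0]]}}

```text
clock: 17.0
tool_pos: [0.5564, 0.1551, 0.1118]
eef_rot: [0.707, 0.707, 0.001, 0.0]
contact_force: [0.4, -0.4, -0.5]
opening: 0.999
finger_force: 0.0
```

Emit:
{"fn": "servo_tool", "kwargs": {"translation": [[0,0,0.003],[0,0,0.0015],[0,0,0],[0,0,0]], "turn": [[0,0,0],[0,0,0],[0,0,0],[0,0,0]], "grip": 0.72, "grip_force": 8}}

```text
clock: 17.5
tool_pos: [0.556, 0.155, 0.1067]
eef_rot: [0.707, 0.707, 0.0, -0.0]
contact_force: [-0.2, 0.0, 0.5]
opening: 0.723
finger_force: 0.0
```

Emit:
{"fn": "servo_tool", "kwargs": {"translation": [[0,0,0],[0,0,0],[0,0,0],[0,0,0],[0,0,0],[0,0,0],[0,0,0],[0,0,0]], "turn": [[0,0,0],[0,0,0],[0,0,0],[0,0,0],[0,0,0],[0,0,0],[0,0,0],[0,0,0]], "grip": 0.6}}

```text
clock: 18.5
tool_pos: [0.556, 0.155, 0.1067]
eef_rot: [0.707, 0.707, 0.0, -0.0]
contact_force: [-0.1, 0.5, 0.6]
opening: 0.648
finger_force: 7.9
```

Emit:
{"fn": "servo_tool", "kwargs": {"translation": [[0,0,0],[0,0,-0.001],[0,0,-0.001],[0,0,-0.001],[0,0,-0.002],[0,0,0],[0,0,0]], "turn": [[0,0,0],[0,0,0],[0,0,0],[0,0,0],[0,0,0],[0,0,0],[0,0,0]], "grip_force": 10}}

```text
clock: 19.38
tool_pos: [0.556, 0.155, 0.1117]
eef_rot: [0.707, 0.707, 0.0, -0.0]
contact_force: [-0.5, -0.7, -1.1]
opening: 0.65
finger_force: 9.9
```

```bash
python3 - <<'E'
from h import *
print(r.get_state()['tool_pos'].round(4))
s=optics.snapshot("side")
cv2.imwrite("pics/s4.png",cv2.resize(s["img"][150:260,290:400,::-1],None,fx=5,fy=5))
E
```

```text
[0.556  0.155  0.1117]
```

View pics/s4.png

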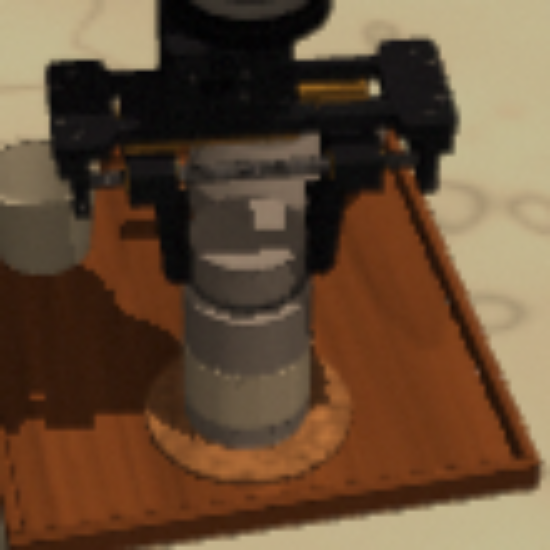

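The crop shows the lid about 5 mm up, with a dark gap above the shoulder at (250,300) and the tin still standing. Next I lift straight up.

Emit:
{"fn": "servo_tool", "kwargs": {"translation": [[0,0,-0.002],[0,0,-0.004],[0,0,-0.006],[0,0,-0.008],[0,0,-0.01],[0,0,-0.012],[0,0,-0.01],[0,0,-0.008],[0,0,-0.004],[0,0,-0.002]], "turn": [[0,0,0],[0,0,0],[0,0,0],[0,0,0],[0,0,0],[0,0,0],[0,0,0],[0,0,0],[0,0,0],[0,0,0]]}}

```text
clock: 20.68
tool_pos: [0.5559, 0.155, 0.1778]
eef_rot: [0.707, 0.707, 0.0, -0.0]
contact_force: [0.1, 0.5, 0.0]
opening: 0.653
finger_force: 9.9
```

Emit:
{"fn": "servo_tool", "kwargs": {"translation": [[0,0,0],[0,0,0],[0,0,0],[0,0,0]], "turn": [[0,0,0],[0,0,0],[0,0,0],[0,0,0]]}}

```text
clock: 21.18
tool_pos: [0.5559, 0.1549, 0.1776]
eef_rot: [0.707, 0.707, -0.0, -0.0]
contact_force: [-0.1, 1.0, -0.2]
opening: 0.653
finger_force: 9.9
```

```bash
python3 - <<'E'
from h import *
st=r.get_state(); print(st['tool_pos'].round(4),st['finger_force'],st['opening'])
s=optics.snapshot("side"); W=pts(s); X,Y,Z=np.moveaxis(W,2,0)
near=np.hypot(X-.556,Y-.155)<.034
for lo in np.arange(.1,.22,.01):
    p=W[near&(Z>lo)&(Z<lo+.01)]
    if len(p): print(round(lo,2),len(p),p.mean(0).round(4))
cv2.imwrite("pics/s5.png",cv2.resize(s["img"][130:260,280:410,::-1],None,fx=4.5,fy=4.5))
E
```

```text
[0.5559 0.1549 0.1776] 9.943604640739068 0.6526283072097584
0.1 144 [0.5551 0.1395 0.1036]
0.11 216 [0.5552 0.1516 0.1148]
0.12 17 [0.5552 0.1554 0.1225]
0.17 66 [0.5533 0.1341 0.1766]
0.18 96 [0.5544 0.135  0.1852]
0.19 284 [0.5552 0.1495 0.1976]
0.2 94 [0.5575 0.1549 0.2011]
0.21 14 [0.5556 0.1499 0.2163]
```

View pics/s5.png

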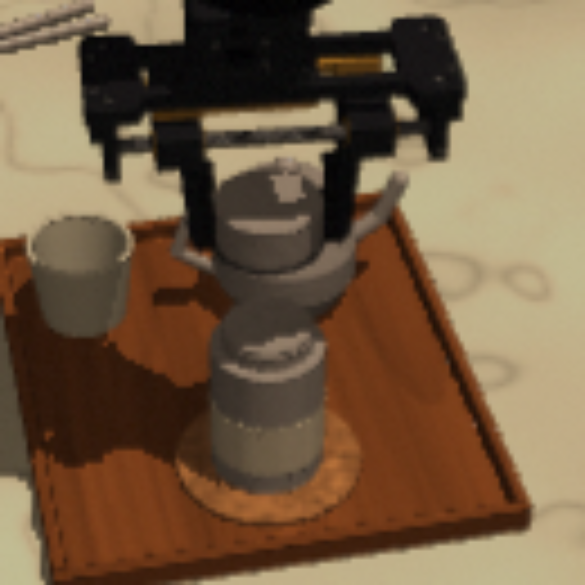

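The crop shows the lid held level at (270,220). The tin is on the coaster, and depth puts the inner lid's disc near 0.115 and its knob near 0.123, so it is seated. I'm handing the job in.

```bash
python3 -c "
from plant import r
print(r.finish_job())"
```

```text
the job is handed in; nothing more can be done
None
```

The tin stands on the coaster with its inner lid seated, the gripper is holding the outer lid about 5 cm above the knob, and the job was handed in at about 21 s; no verdict was returned.

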